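# Hold the rails of an exhibit panel square while the glue sets

## Robot

A 6-joint arm with a two-finger parallel gripper is mounted at the origin on the work surface. World frame = base frame: x ahead of the robot, y to its left, z up, the work surface at z = 0. Lengths are in m, angles in rad, forces in N, time in s.
With the tool pointing down it reaches from about 0.35 to 0.8 m from the base axis. Payload 7.3 kg.
Tool frame: the origin (TCP) lies at the very end of the fingers, on their centre line; the grasp point (between the pads) lies 19 mm behind it; z points along the fingers, y is the direction in which the jaws open and shut (so a half turn about z gives the same grasp; the last joint's range is limited). The gripper opens to 85 mm and grips with 20 to 120 N. Pads are 22 mm wide; open, the fingers measure 114 mm over their backs; the gripper's body (76 mm by 85 mm) begins 54 mm behind the grasp point. The pads swing forward as they close: fully open they stand 13 mm farther back than shut.
Start: joints at [1.13, 0.342, 1.524, -0, 1.275, -0.146], TCP at [0.153, 0.502, 0.196] pointing down, gripper open.
Joint ranges: [-2.53, 2.53], [-0.77, 2.02], [0.04, 2.7], [-1, 4.14], [0.28, 2.66], [-3.11, 3.11]. Speed limits (rad/s): [2.57, 2.57, 3.14, 3.14, 3.14, 3.14].

## Interface

Orientations are given as a unit quaternion [x, y, z, w].
In Python, from bench import goto, line_to, move_j, grip, hold, ik, observe, grab_frame, camera_info, Unreachable, finish_job, recognise, tip_of gives the robot as it stands. Calls block until the motion is done:
- goto(position, orientation): joint-space move of the TCP to a pose.
- line_to(position, ori=None, v=0.15, force_limit=None): straight line of the TCP; ori=None keeps the orientation; v is the mean speed in m/s. With force_limit (N) it stops when the force on the tool has changed by that much, and returns True; else False.
- move_j(angles): joint-space move.
- grip(opening, effort=None): finger opening in m; effort is the grip in N (None keeps the last); returns when the fingers have stopped.
- hold(seconds).
- ik(position, orientation): joint angles nearest the present ones, or None.
- observe(): the state.
- grab_frame(name): name is "side" or "top" or "wrist"; returns (picture, depth): 480x640x3 uint8, red, green, blue; 480x640 float32, m along the optical axis (not along the pixel's ray), 0 where there is no reading.
- camera_info(name): a dict with "vertical_fov" (degrees; the focal length in pixels is half the picture's height over the tangent of half this angle, whatever the lens; pixels are square), "cx", "cy" (the principal point, pixels), "origin" and "orientation" of the camera in the world; the wrist camera has in their place "tool_from_camera" (4x4, takes a point from camera to tool coordinates, whose origin is the TCP and whose axes are the flange's). Camera axes: x right, y down, z forward; pixel columns grow to the right and rows downward; lengths in m; the calibration is good to about 2 mm. A picture is of the moment at which its call begins: read the wrist's pose just before it. camera_info takes no time and is no camera call.
A pose or a line that the arm cannot do raises Unreachable and nothing moves.
- finish_job(): hands the job in, once; it reports no verdict.
Trained networks look in the newest picture that a camera, given by its name, has taken for a name from the list of things; names that differ only in an ending like _2 or _b are one class to them, and where a whole thing is asked for, a point or a joint stands for the part that bears it (a point fixed in the world has none). Each returns a list of dicts, best first, with "conf" (0 to 1); they miss things now and then, are a little off and sometimes report something else, mostly with a low value. They report only what shows in the picture. A call takes as long as a camera call. They do not tell look-alikes from the thing itself.
- recognise(query, camera): "position" ([x, y, z] in m, in world coordinates, good to about 4 mm: the middle of the surface that is visible of it).
- tip_of(query, camera): "position" ([x, y, z] in m, in world coordinates, good to about 4 mm: a listed point, or the origin of a listed thing).
The state is a dict: "clock": time; "joint_positions": joint angles; "qvel": joint speeds; "effort": joint torques, N m; "tool_pos": TCP position; "tcp_rot": TCP orientation; "wrist_force": force on the tool from outside, world axes, zero at the start; "moment": the same for the moment, N m; "gripper_width": finger opening in m.
Only numpy, scipy, OpenCV 4.12 (cv2) and the standard library are available. Lean on these libraries where they do the work, as an engineer would, in place of code of your own. Each camera call takes 0.05 s, during which the arm holds its last target. There are 200 camera calls.

## Task

The corner of this exhibit panel has just been glued. First start the glue timer by pressing its round plunger all the way down to its stop and letting it up; then take the aluminium square, set it flat on the panel and press its heel right into the corner of the two rails, so that one leg lies flush against the long rail and the other pushes the leaning short rail out to a right angle. Keep hold of the square and finish while still pressing it against both rails; leave the mouse, tape and card stand alone.

Things in the scene. Friction and masses are not known exactly. Their poses are not given: they have to be found in the camera images.
- panel: white perforated board, 220 (x) x 180 (y) x 12 mm, fixed flat on the table; origin at the centre of its underside, z up. Two grey rails, 14 mm thick and 18 mm high, stand on it and meet in an inner corner at panel coordinates (-90, -70, 12) mm: from the robot, the far right corner of the board.
- long_rail: fixed grey rail, 160 x 14 mm, 18 mm high. Origin at the inner corner of the two rails, on the board's top (12 mm above the table). x runs along the rail's inner face away from the corner, y points from that face over the free board, z up; the rail lies at y -14 to 0 mm.
- short_rail: pivoting grey rail, 120 x 14 mm, 18 mm high. Origin at the inner corner, its upright pivot; y runs along its inner face away from the corner, x from that face over the board; it lies at x -14 to 0 mm. A spring leans it 0.12 rad inwards (free end 14 mm in, corner under 90 degrees); pushed out (about 0.36 N m) it stops at a right angle to the long rail.
- square: loose L of aluminium, 0.2 to 0.4 kg, flat on the table. Legs 20 mm wide, 20 high; from the heel (outer corner) one is 140 mm long to +x, one 100 to +y; 10 mm high web between. Wooden grip 46 (x) x 16 (y) mm rises to 62 mm above the underside, near the centre of mass. Origin: underside below the grip's middle, z up; heel at (-47, -34, 0) mm. When home its x, y match the long rail's.
- heel (a point): the square's heel: outer corner of the two legs, on the underside
- timer: push timer fixed to the table on the other side of the panel from the square: white box 90 x 90 x 30 mm with a grey collar 54 mm across and up to 38 mm high, and the plunger standing in its middle; origin at the centre of the underside, z up
- plunger_top (a point): middle of the top of the timer's round black plunger head, 40 mm across; 62 mm above the table when up, 52 mm when fully down; pressed straight down from above
- plunger (a joint): travel of the plunger in m: 0 up, 0.010 down at its stop; a spring pushes it back (2.5 N to start, 7.5 N at the stop)
- mouse: a grey computer mouse, 100 x 58 x 34 mm, beyond the panel; origin at the centre of its underside; not part of the job, to be left alone
- tape: a clear roll of tape, 90 mm across, 25 mm high, beyond the panel to the left; origin at the centre of its underside; not part of the job, to be left alone
- card_stand: a small grey card stand, 60 x 100 x 65 mm, beyond the panel; origin at the centre of its underside; not part of the job, to be left alone
Not all that is in view belongs to the job. What is meant by the square is not turquoise, and is the smaller of those in its own colour.

How it is judged:
On the way, in this order (a step that is already met when the one before it is completed fails the run):
1. the timer's plunger is pressed down to its stop, with the square not yet in the corner (value of joint plunger above 0.0085 m and distance between heel and long_rail above 0.03 m), for 0.1 s.
2. the plunger is up again and the square is pressed home against both rails, held by the fingers (x of heel in the frame of long_rail between -0.004 and 0.004 m and y of heel in the frame of long_rail between -0.004 and 0.004 m and z of heel in the frame of long_rail between -0.004 and 0.004 m and angle between the x axis of each of square, short_rail and the x axis of long_rail, either way round below 0.03 rad and angle between square's own z axis and vertical below 0.05 rad and contact force between square and long_rail above 0.5 N and contact force between square and short_rail above 0.5 N and contact force between the fingers and square above 1 N and value of joint plunger below 0.002 m), for 0.3 s.
At the end, for the whole second after the job is handed in: Held by the fingers (over 1 N), at rest, the square lies flat on the panel, heel within 4 mm of the corner in x, y, z, legs within 0.03 rad of the long rail, short rail within 0.03 rad of a right angle, pressing on each rail with over 0.5 N; the plunger is up (all of step 2 and linear speed of square below 0.02 m/s); the arm keeps its last pose, push and grip.
It fails at once if the mouse is shoved (more than 25 mm) (distance of mouse from where it was at the start of the episode above 0.025 m).
It fails at once if the tape is shoved (more than 25 mm) (distance of tape from where it was at the start of the episode above 0.025 m).
It fails at once if the card stand is shoved (more than 25 mm) (distance of card_stand from where it was at the start of the episode above 0.025 m).
It also fails if it takes over 64 s, if anything falls off the work surface, if the arm or the gripper's body presses on something with over 40 N, if the wrist force passes 120 N, or if a joint passes its speed limit or range.

## Working session

There is one attempt and no reset: what is moved stays moved. The work goes in short steps, each a Python script; the robot and the scene stay as the last script left them, time stands still between calls to the robot, and variables do not carry over. Pictures are saved under pics/ and viewed, about 8 in all and at most 12, crops included, and the job is handed in when it is done.

```bash
ls; mkdir -p pics
python3 - <<'E'
from bench import *
import cv2,numpy as np
s=observe();print(s)
for n in ("top","side"):
    p,d=grab_frame(n);print(n,camera_info(n))
    cv2.imwrite(f"pics/{n}1.png",p[:,:,::-1])
    np.save(f"pics/{n}1_d.npy",d);np.save(f"pics/{n}1_p.npy",p)
    for q in ("square","heel","timer","plunger_top","panel","long_rail","short_rail"):
        for f in (tip_of,):
            print(n,q,f.__name__,[(np.round(r["position"],3).tolist(),round(r["conf"],2)) for r in f(q,n)[:4]])
E
```

```text
pics
{'clock': 0.0, 'joint_positions': array([ 1.12999126e+00,  3.42729549e-01,  1.52499361e+00,  1.19652464e-05,
        1.27544240e+00, -1.45987960e-01]), 'qvel': array([-7.90007007e-04, -8.53290200e-04,  1.79324295e-03, -2.00955288e-04,
        1.07146396e-03,  8.03863997e-05]), 'effort': array([ 1.58736711e-03, -4.33684301e+01, -2.46006256e+01, -7.12017504e-05,
        8.24687770e-03, -3.98608881e-05]), 'tool_pos': array([0.15231815, 0.50194052, 0.19553065]), 'tcp_rot': array([ 1.46876966e-01,  9.89154456e-01, -7.51187319e-04, -2.32922993e-04]), 'wrist_force': array([0.00136112, 0.11504839, 0.10389395]), 'moment': array([-0.00244397, -0.001139  ,  0.0184964 ]), 'gripper_width': 0.08552954185779012}
top {'vertical_fov': 54.4469555396602, 'cx': 316.5976076246549, 'cy': 236.83228590898509, 'origin': array([ 0.40593249, -0.10638036,  1.16554583]), 'orientation': array([-0.70172319,  0.71001279, -0.03504592,  0.04730949])}
top square call [([0.346, -0.237, 0.002], 0.8), ([0.511, -0.315, -0.001], 0.69), ([0.462, -0.526, -0.0], 0.56), ([0.545, -0.101, 0.014], 0.45)]
top heel call [([0.5
[... 433 characters left out ...]
4, 'origin': array([0.37397602, 0.65050423, 0.91096019]), 'orientation': array([-0.11243181,  0.92749531, -0.35412196,  0.0413421 ])}
side square call [([0.463, -0.529, 0.0], 0.96), ([0.347, -0.236, 0.001], 0.78), ([0.514, -0.313, 0.003], 0.76)]
side heel call [([0.529, -0.371, 0.002], 0.87), ([0.389, -0.191, 0.001], 0.69), ([0.422, -0.588, 0.004], 0.64)]
side timer call [([0.44, 0.325, -0.001], 0.89)]
side plunger_top call [([0.431, 0.323, 0.062], 0.92)]
side panel call [([0.5, 0.003, 0.002], 0.66), ([0.697, 0.238, -0.0], 0.49), ([0.434, 0.32, 0.059], 0.37)]
side long_rail call [([0.544, -0.106, 0.011], 0.96), ([0.498, 0.001, 0.0], 0.32)]
side short_rail call [([0.541, -0.104, 0.011], 0.6)]
```

View pics/top1.png

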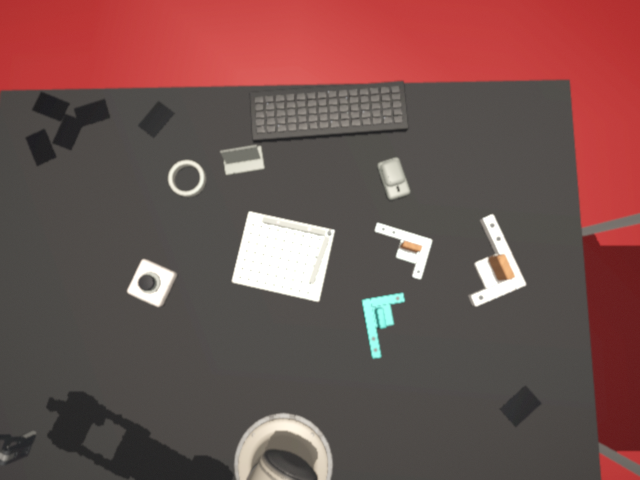

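View pics/side1.png

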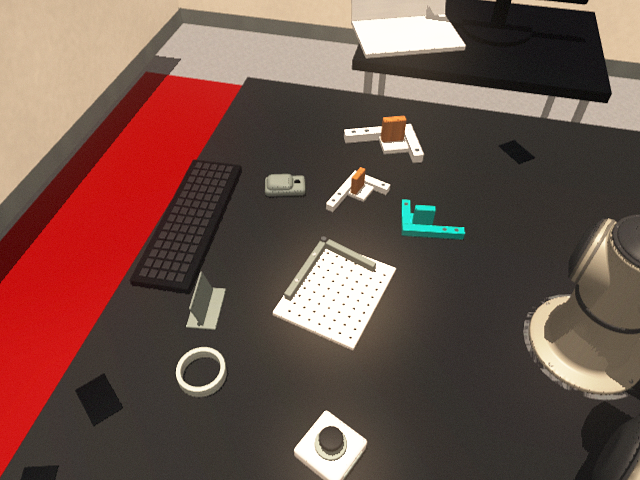

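The top view shows the white board at about (285,257), with its corner at about (330,233). The timer is at (150,283). The small white square has its heel at about (432,238); the larger white one at (500,262) and the turquoise one at (380,320) are the decoys. The side view agrees. I'll press the timer first, then look closer with the wrist camera.

```bash
cat > h.py <<'E'
from bench import *
import cv2,numpy as np
from scipy.spatial.transform import Rotation as R
def down(a):
    "tool pointing down, tool y at world angle a"
    y=np.array([np.cos(a),np.sin(a),0]);z=np.array([0,0,-1.]);x=np.cross(y,z)
    return R.from_matrix(np.c_[x,y,z]).as_quat()
def wf(): return np.round(observe()["wrist_force"],2)
def shot(name):
    s=observe();p,d=grab_frame("wrist");c=camera_info("wrist")
    T=np.eye(4);T[:3,:3]=R.from_quat(s["tcp_rot"]).as_matrix();T[:3,3]=s["tool_pos"]
    T=T@np.array(c["tool_from_camera"])
    cv2.imwrite(f"pics/{name}.png",p[:,:,::-1]);np.savez(f"pics/{name}.npz",p=p,d=d,T=T,cx=c["cx"],cy=c["cy"],f=240/np.tan(np.radians(c["vertical_fov"]/2)))
def load(name): return np.load(f"pics/{name}.npz")
def world(n,u,v,d=None,z=None):
    ray=np.array([(u-n["cx"])/n["f"],(v-n["cy"])/n["f"],1.]);T=n["T"]
    r=T[:3,:3]@ray
    if z is not None: d=(z-T[2,3])/r[2]
    return T[:3,3]+d*r
E
python3 - <<'E'
from h import *
a0=np.radians(73.1)
grip(0.0,60)
q=observe()["tcp_rot"]
goto([0.434,0.322,0.10],q)
print(observe()["clock"])
print("contact",line_to([0.434,0.322,0.044],v=0.04,force_limit=16),observe()["tool_pos"],wf())
hold(0.3);print(observe()["tool_pos"],wf())
line_to([0.434,0.322,0.12],v=0.15);print(observe()["clock"],wf())
print(camera_info("wrist"))
# view pose over panel corner
ya=np.radians(-13)
for a in (ya,ya+np.pi): print(a,ik([0.50,-0.05,0.30],down(a)),ik([0.5,-0.3,0.05],down(a)))
E
```

```text
2.875
contact False [0.4341573  0.32208732 0.04425714] [-1.09  0.96  0.33]
[0.43403422 0.32203461 0.04407484] [-0.42 -0.01  0.45]
5.3833 [-0.    0.72  0.05]
{'vertical_fov': 63.05556307162695, 'cx': 319.4512067562624, 'cy': 237.2258757664238, 'tool_from_camera': array([[-3.48125470e-04, -9.51858974e-01, -3.06536088e-01,
         7.82680788e-02],
       [ 9.99999364e-01, -6.60079188e-04,  9.14010002e-04,
        -1.10639972e-03],
       [-1.07234671e-03, -3.06535575e-01,  9.51858598e-01,
        -1.78478496e-01],
       [ 0.00000000e+00,  0.00000000e+00,  0.00000000e+00,
         1.00000000e+00]])}
-0.22689280275926285 [-2.52302297e-01  2.39270413e-01  1.38329093e+00 -4.44089210e-16
  1.51903131e+00 -2.54094942e-02] [-6.71822241e-01  5.94152207e-01  1.54581736e+00 -4.44089210e-16
  1.00162309e+00 -4.44929438e-01]
2.91469985083053 None [-6.71822241e-01  5.94152207e-01  1.54581736e+00 -4.44089210e-16
  1.00162309e+00  2.69666322e+00]
```

No contact force even at z = 0.044, below the plunger's stop height. I'll check the finger state and take a wrist view of the timer.

Run:
```python
from h import *
print(observe()["gripper_width"],observe()["tcp_rot"],observe()["tool_pos"])
line_to([0.434,0.322,0.20],v=0.2)
shot("t1");n=load("t1")
for q in ("plunger_top","timer"): print([(np.round(r["position"],3).tolist(),round(r["conf"],2)) for r in tip_of(q,"wrist")])
def proj(P):
    Pc=np.linalg.inv(n["T"])@np.r_[P,1];return n["f"]*Pc[0]/Pc[2]+n["cx"],n["f"]*Pc[1]/Pc[2]+n["cy"]
print(proj([.434,.322,.062]),proj([.434,.322,.052]))
```

```text
-0.00027615554537950473 [ 1.46873760e-01  9.89155130e-01 -2.43449580e-04 -4.08738247e-04] [0.43354077 0.32175772 0.11936148]
[([0.437, 0.321, 0.062], 0.95)]
[([0.433, 0.322, -0.006], 0.78)]
(np.float64(321.37684283092034), np.float64(211.54728473555645)) (np.float64(321.3285086425703), np.float64(208.70404079668683))
```

View pics/t1.png

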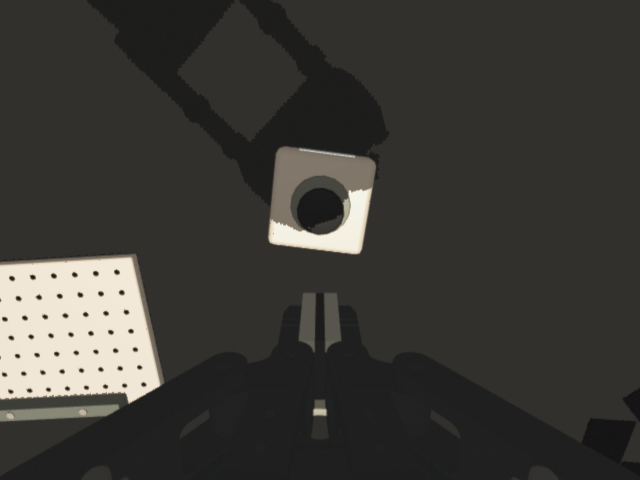

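The plunger is where I predicted, at (321,211), with the closed fingertips ending at about (320,293). Next I'll check depths: where the tips really end and how high the plunger stands.

Run:
```python
from h import *
n=load("t1");d=n["d"]
def proj(P):
    Pc=np.linalg.inv(n["T"])@np.r_[P,1];return n["f"]*Pc[0]/Pc[2]+n["cx"],n["f"]*Pc[1]/Pc[2]+n["cy"],Pc[2]
t=observe()["tool_pos"];print(t,proj(t))
for u,v in ((321,211),(310,205),(330,220),(350,205),(285,165),(450,150),(310,300),(330,300),(310,325),(80,330)):
    print((u,v),d[v,u],np.round(world(n,u,v,d[v,u]),3))
```

```text
[0.43304471 0.32144987 0.19787179] (np.float64(320.8867647329981), np.float64(276.3708483838111), np.float64(0.19429822918968548))
(321, 211) 0.32298544 [0.433 0.322 0.063]
(310, 205) 0.32316345 [0.426 0.315 0.061]
(330, 220) 0.32500958 [0.443 0.327 0.063]
(350, 205) 0.3467322 [0.441 0.346 0.038]
(285, 165) 0.34364223 [0.392 0.301 0.03 ]
(450, 150) 0.36796674 [0.427 0.451 0.001]
(310, 300) 0.14689867 [0.422 0.32  0.244]
(330, 300) 0.1469813 [0.424 0.328 0.244]
(310, 325) 0.12885618 [0.421 0.321 0.263]
(80, 330) 0.41473716 [0.495 0.036 0.012]
```

Run:
```python
from h import *
n=load("t1");d=n["d"]
c=np.array(camera_info("wrist")["tool_from_camera"])
for u in (310,332):
  for v in range(284,420,10):
    z=d[v,u];P=c@np.r_[(u-n["cx"])/n["f"]*z,(v-n["cy"])/n["f"]*z,z,1];print((u,v),round(float(z),3),np.round(P[:3]*1000,0))
x,y=0.434,0.322
s0=observe()
print(line_to([x,y,0.05],v=0.15,force_limit=10))
r=line_to([x,y,-0.02],v=0.02,force_limit=14)
print(r,observe()["tool_pos"],wf());hold(0.3);s=observe();print(s["tool_pos"],wf(),s["clock"])
shot("t2")
```

```text
(310, 284) 0.411 [-94. -11. 198.]
(310, 294) 0.151 [ 11.  -5. -41.]
(310, 304) 0.144 [ 11.  -4. -49.]
(310, 314) 0.136 [ 11.  -4. -57.]
(310, 324) 0.131 [ 10.  -4. -62.]
(310, 334) 0.124 [ 11.  -4. -70.]
(310, 344) 0.121 [ 10.  -4. -74.]
(310, 354) 0.111 [ 12.  -4. -83.]
(310, 364) 0.108 [ 12.  -4. -86.]
(310, 374) 0.108 [ 10.  -4. -88.]
(310, 384) 0.111 [  4.  -4. -85.]
(310, 394) 0.114 [ -0.  -4. -84.]
(310, 404) 0.114 [ -3.  -4. -85.]
(310, 414) 0.117 [ -8.  -4. -84.]
(332, 284) 0.412 [-95.  12. 199.]
(332, 294) 0.151 [ 11.   4. -41.]
(332, 304) 0.143 [ 11.   4. -50.]
(332, 314) 0.136 [ 11.   3. -57.]
(332, 324) 0.13 [ 11.   3. -64.]
(332, 334) 0.125 [ 10.   3. -69.]
(332, 344) 0.117 [ 12.   3. -77.]
(332, 354) 0.112 [ 12.   3. -82.]
(332, 364) 0.108 [ 12.   2. -86.]
(332, 374) 0.103 [ 12.   2. -91.]
(332, 384) 0.101 [ 11.   2. -94.]
(332, 394) 0.102 [  8.   2. -94.]
(332, 404) 0.115 [ -3.   3. -84.]
(332, 414) 0.115 [ -6.   3. -85.]
False
True [0.43407504 0.32206377 0.01705085] [-0.86 -0.43  6.83]
[0.43405235 0.32204594 0.01695702] [-1.72 -0.36  7.63] 9.35
```

The reported TCP lies about 40 mm beyond the real fingertips. I'll push on to make sure of the stop, and use that to calibrate the offset.

Run:
```python
from h import *
x,y=0.434,0.322
for i in range(12):
    z=observe()["tool_pos"][2]
    r=line_to([x,y,z-0.0015],v=0.01,force_limit=25);s=observe();print(r,s["tool_pos"][2].round(4),s["wrist_force"].round(1))
    if s["wrist_force"][2]>20 or r:break
hold(0.3)
c=observe()["clock"]
for z in (0.02,0.025,0.03,0.04):
    line_to([x,y,z],v=0.05);s=observe();print(s["tool_pos"][2].round(4),s["wrist_force"].round(1))
line_to([x,y,0.12],v=0.2);print(wf(),observe()["clock"])
```

```text
False 0.0169 [-3.9 -3.2 14.7]
False 0.0168 [-3.9 -2.8 15.5]
False 0.0168 [-3.9 -2.7 15.1]
False 0.0168 [-3.9 -2.2 15.3]
False 0.0168 [-4.5 -3.3 16.1]
False 0.0168 [-5.2 -2.9 15.6]
False 0.0168 [-4.3 -3.2 16.7]
False 0.0168 [-4.5 -1.3 16.1]
False 0.0168 [-4.8 -3.3 16.3]
False 0.0168 [-4.5 -2.8 16.6]
False 0.0168 [-4.7 -3.2 16.3]
False 0.0168 [-4.2 -2.8 16.2]
0.0207 [-0.9 -0.8  5.7]
0.0254 [ 1.7 -0.3  2.6]
0.0299 [-1.1  0.2  0.2]
0.0404 [-0.1 -1.  -0.6]
[ 0.38  1.02 -0.6 ] 14.35
```

The stop is confirmed: hard at 0.0168 reported z with 16 N, which matches 52 mm if the tips sit 35 mm behind the reported TCP. The spring has released it. Now close views of the corner and the square.

Run:
```python
from h import *
q=down(np.radians(-13))
goto([0.50,-0.14,0.22],q); grip(0.05); shot("c1")
goto([0.50,-0.38,0.22],q); shot("s1")
for k in ("square","heel"): print([(np.round(r["position"],3).tolist(),round(r["conf"],2)) for r in tip_of(k,"wrist")])
print(observe()["clock"])
for nm in("c1","s1"):
    n=load(nm);d=n["d"];v,u=np.mgrid[:480,:640]
    P=np.stack([(u-n["cx"])/n["f"]*d,(v-n["cy"])/n["f"]*d,d],-1)@n["T"][:3,:3].T+n["T"][:3,3]
    np.save(f"pics/{nm}_P.npy",P)
a=cv2.imread("pics/c1.png");b=cv2.imread("pics/s1.png")
cv2.imwrite("pics/cs.png",cv2.resize(np.vstack([a[:300],b[:300]]),(640,600)))
```

```text
[([0.512, -0.316, 0.002], 0.97), ([0.344, -0.236, -0.001], 0.93), ([0.46, -0.526, -0.007], 0.75), ([0.692, -0.278, -0.001], 0.18)]
[([0.533, -0.369, 0.0], 0.84), ([0.383, -0.196, -0.002], 0.79), ([0.42, -0.585, 0.001], 0.73), ([0.689, -0.281, 0.001], 0.27)]
17.775
```

View pics/cs.png

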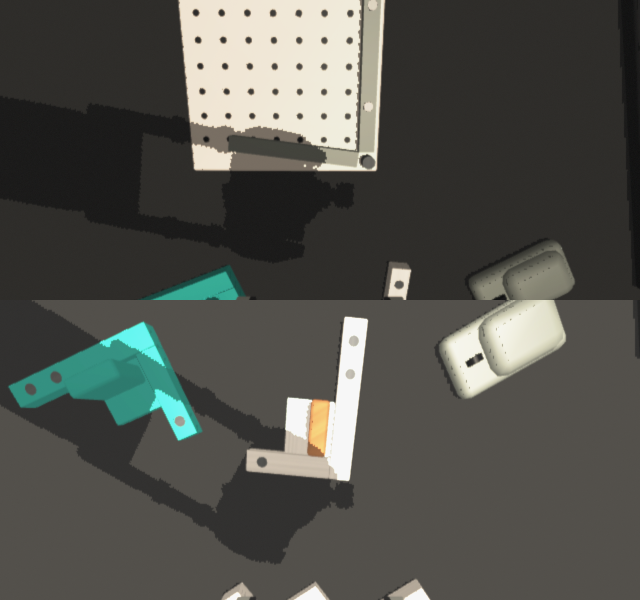

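The upper half shows the panel corner at about (362,150), with the long rail going up and the short rail going left. In the lower half the small square has its heel at about (349,480), the long leg going up and the orange grip at (318,428). Now I'll fit both from depth.

Run:
```python
from h import *
def edge(P,along,side,lo,hi,bw=0.004):
    "robust line through the extreme points on `side`, binned `along`"
    s=P@along;t=P@side;pts=[]
    for b in np.arange(lo,hi,bw):
        m=(s>=b)&(s<b+bw)
        if m.sum()>8: pts.append(along*(b+bw/2)+side*np.percentile(t[m],98))
    pts=np.array(pts,np.float32);vx,vy,x,y=cv2.fitLine(pts,cv2.DIST_HUBER,0,.01,.01).ravel()
    d=np.array([vx,vy]);d*=np.sign(d@along);return np.array([x,y]),d,len(pts)
def inter(p,d,q,e): k=np.linalg.solve(np.c_[d,-e],q-p);return p+k[0]*d
ang=lambda d:np.degrees(np.arctan2(d[1],d[0]))
a=np.radians(77);ux=np.array([np.cos(a),np.sin(a)]);uy=np.array([-ux[1],ux[0]])
# panel corner
P=np.load("pics/c1_P.npy");z=P[...,2];c=np.array([.546,-.104])
X=(P[...,:2]-c)@ux;Y=(P[...,:2]-c)@uy
print("board z",np.median(z[(X>.04)&(X<.1)&(Y>.04)&(Y<.1)]))
m=(z>.024)&(z<.036)&(Y<.008)&(Y>-.03)&(X>.02)&(X<.13);L=P[m]
print("rail z",np.median(L[:,2]),m.sum())
pL,dL,k=edge(L[:,:2]-c,ux,uy,.02,.13);pL2,dL2,_=edge(L[:,:2]-c,ux,-uy,.02,.13)
m=(z>.024)&(z<.036)&(Y>.015)&(Y<.12)&(X>-.03)&(X<.03);S=P[m]
pS,dS,k2=edge(S[:,:2]-c,uy,ux,.02,.11)
co=inter(pL,dL,pS,dS)
print("long",ang(dL),ang(dL2),"width",abs(np.cross(dL,pL2-pL)),k,"short",ang(dS),"z",np.median(S[:,2]),k2,"corner",c+co)
# square
P=np.load("pics/s1_P.npy");z=P[...,2];h=np.array([.532,-.369])
X=(P[...,:2]-h)@ux;Y=(P[...,:2]-h)@uy
near=(X>-.03)&(X<.17)&(Y>-.03)&(Y<.13)
L=P[near&(z>.015)&(z<.026)&(X>.03)&(Y<.03)];print("leg z",np.median(L[:,2]),len(L))
p1,d1,k=edge(L[:,:2]-h,ux,-uy,.03,.13);p1b,d1b,_=edge(L[:,:2]-h,ux,uy,.08,.13)
S=P[near&(z>.015)&(z<.026)&(Y>.03)&(X<.03)]
p2,d2,k2=edge(S[:,:2]-h,uy,-ux,.03,.09)
print("square x",ang(d1),ang(d1b),k,"y",ang(d2),k2,"w",abs(np.cross(d1,p1b-p1)),"heel",h+inter(p1,d1,p2,d2))
G=P[near&(z>.055)&(z<.07)];r=cv2.minAreaRect(G[:,:2].astype(np.float32));print("grip",np.median(G[:,2]),r,len(G))
m=np.array(r[0])-(h+inter(p1,d1,p2,d2));print("grip in square",m@d1,m@d2)
```

```text
board z 0.012814952202192698
rail z 0.030974377238486728 2139
long 76.74543 76.90851 width 0.013574766 26 short 159.87106 z 0.03073099975900062 23 corner [ 0.54501878 -0.10717082]
leg z 0.02088538372836707 2876
square x 71.62648 71.76935 25 y 161.64134 15 w 0.019227125 heel [ 0.53106315 -0.37051602]
grip 0.06257298948671583 ((0.5139552354812622, -0.3159112334251404), (0.045995716005563736, 0.01594471000134945), 71.59049224853516) 1076
grip in square 0.04642854215830184 0.03343574200749622<stdin>:23: DeprecationWarning: Arrays of 2-dimensional vectors are deprecated. Use arrays of 3-dimensional vectors instead. (deprecated in NumPy 2.0)
<stdin>:32: DeprecationWarning: Arrays of 2-dimensional vectors are deprecated. Use arrays of 3-dimensional vectors instead. (deprecated in NumPy 2.0)
```

Everything agrees with the given sizes (rail 14 mm wide, leg 20, grip 46×16 at 62 mm, lean 0.121 rad). Grasping now, allowing for the 35 mm TCP offset.

Run:
```python
from h import *
q=down(np.radians(71.65-90)); g=np.array([.514,-.316])
goto([*g,0.075],q)
print(line_to([*g,-0.004],v=0.08,force_limit=12),observe()["tool_pos"],wf())
grip(0.0,90);hold(0.2);print(observe()["gripper_width"],wf())
line_to([*g,0.06],v=0.15);hold(0.2)
s=observe();print(s["gripper_width"],s["tool_pos"],wf(),s["clock"])
shot("g1")
```

```text
False [ 0.5144175  -0.31629238 -0.00340856] [-0.07  0.11  0.21]
0.014596792867967763 [-1.97  0.33  5.1 ]
0.014900193829280015 [ 0.51327853 -0.31543184  0.0585117 ] [-0.03 -0.04 -3.  ] 20.9833
```

View pics/g1.png

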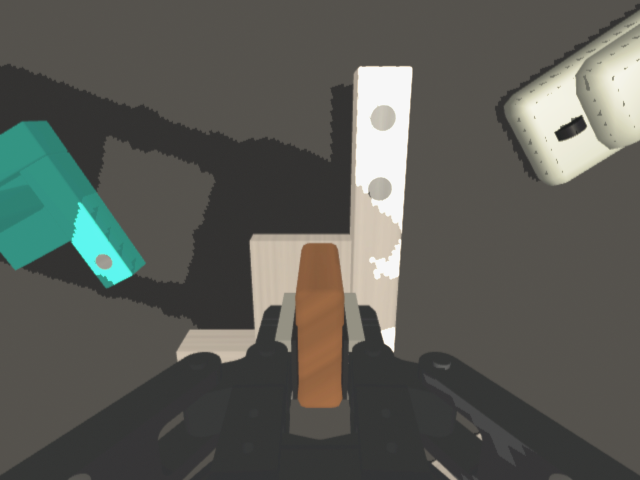

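The square is held: about 3 N, with the grip between the pads at (320,330) and the long leg going up at (385,200). Next: rotate it to the rail's angle, set it down inside the corner, then press.

```bash
cat >> h.py <<'E'
C=np.array([.545,-.107]);A=np.radians(76.8)
UX=np.array([np.cos(A),np.sin(A)]);UY=np.array([-UX[1],UX[0]]);Q=down(A-np.pi/2)
tcp=lambda x,y:C+(x+.0467)*UX+(y+.0337)*UY   # tcp xy for a heel at rail (x,y)
def st(msg=""):
    s=observe();r=s["tool_pos"][:2]-C;f=s["wrist_force"]
    print(msg,"heel~",np.round([r@UX-.0467,r@UY-.0337],4),"z",s["tool_pos"][2].round(4),"F rail",np.round([f[:2]@UX,f[:2]@UY,f[2]],1),"M",s["moment"].round(2),"t",round(s["clock"],1))
E
python3 - <<'E'
from h import *
line_to([*tcp(.03,.012),.085],ori=Q,v=.15)
line_to([*tcp(.03,.012),.016],v=.08);hold(.2);st("above")
r=line_to([*tcp(.03,.012),.004],v=.015,force_limit=5);st(f"down {r}")
r=line_to([*tcp(.03,-.010),observe()["tool_pos"][2]],v=.02,force_limit=8);st(f"long {r}")
shot("p1")
E
```

```text
above heel~ [0.03   0.0117] z 0.0165 F rail [ 1.1  0.2 -2.6] M [ 0.05  0.   -0.01] t 24.4
down True heel~ [0.03   0.0121] z 0.0086 F rail [0.  0.7 4.2] M [-0.06 -0.07  0.02] t 24.9
long True heel~ [0.03   0.0121] z 0.0086 F rail [-0.3  0.3  3.6] M [-0.01 -0.04  0.01] t 25.2
```

View pics/p1.png

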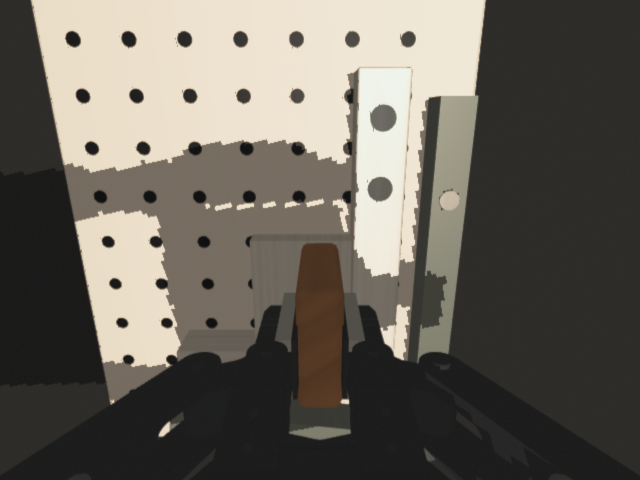

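The square is flat on the board at the predicted height, still about 12 mm off the long rail. The sideways move stopped early on a transient, so I'll ease the downforce and press on.

Run:
```python
from h import *
Z=.0088
line_to([*tcp(.03,.012),Z],v=.02);hold(.2);st("eased")
line_to([*tcp(.03,.003),Z],v=.03);st("near")
r=line_to([*tcp(.03,-.008),Z],v=.015,force_limit=10);st(f"long {r}")
y=(observe()["tool_pos"][:2]-C)@UY-.0337
line_to([*tcp(.018,y),Z],v=.03);st("x18")
r=line_to([*tcp(-.010,y),Z],v=.015,force_limit=18);st(f"short {r}")
hold(.3);st()
```

```text
eased heel~ [0.03   0.0119] z 0.0087 F rail [-0.6  0.1 -0.8] M [-0.08 -0.15 -0.01] t 25.7
near heel~ [0.03   0.0026] z 0.0087 F rail [-0.6 -1.1 -1. ] M [-0.09 -0.22 -0.02] t 26.2
long True heel~ [0.03   0.0008] z 0.0088 F rail [-0.8  1.   4.1] M [ 0.02 -0.01 -0.02] t 26.6
x18 heel~ [0.0175 0.0008] z 0.0088 F rail [0.6 2.9 3.8] M [0.12 0.09 0.08] t 27.1
short True heel~ [0.0003 0.0009] z 0.009 F rail [3.6 0.2 2.8] M [ 0.4  -0.36 -0.15] t 28.4
 heel~ [0.0002 0.001 ] z 0.009 F rail [ 4.2 -1.4  1. ] M [ 0.46 -0.63 -0.14] t 28.7
```

It's in the corner, carrying just the spring load on the short rail. I'll add preload against both rails.

Run:
```python
from h import *
s=observe();r=s["tool_pos"][:2]-C;x,y,Z=r@UX-.0467,r@UY-.0337,.0085
for dx,dy in ((0,-.0015),(-.0015,-.0015),(-.002,-.0025),(-.003,-.0025)):
    line_to([*tcp(x+dx,y+dy),Z],v=.01);hold(.2);st(f"{dx},{dy}")
shot("p2")
```

```text
0,-0.0015 heel~ [0.0004 0.001 ] z 0.0089 F rail [3.4 6.3 9.8] M [ 0.47  0.51 -0.13] t 29.3
-0.0015,-0.0015 heel~ [0.0002 0.0009] z 0.009 F rail [10.5  5.9 11.1] M [ 1.54  0.23 -0.14] t 29.8
-0.002,-0.0025 heel~ [0.0002 0.0009] z 0.0091 F rail [11.3  8.3 13.8] M [ 1.94  0.62 -0.1 ] t 30.2
-0.003,-0.0025 heel~ [0.0001 0.0009] z 0.0092 F rail [16.9  8.4 14.7] M [ 2.71  0.51 -0.08] t 30.7
```

View pics/p2.png

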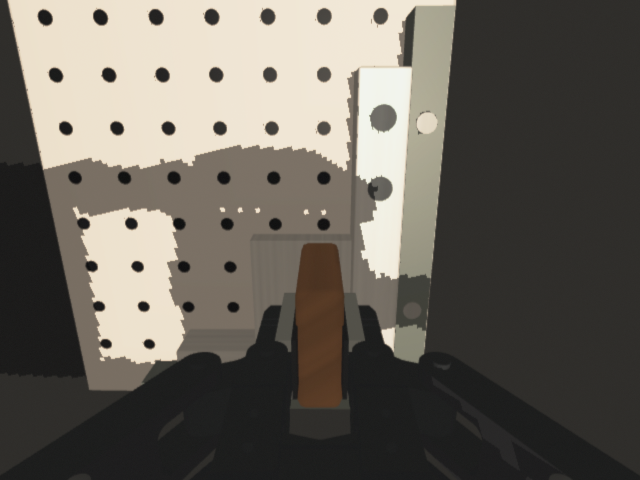

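The long leg lies flush along the long rail: the seam at about (408,150) is parallel with no gap. The short rail is hidden by the gripper here, so I'll check it with the fixed cameras.

Run:
```python
from h import *
out=[]
for nm in("top","side"):
    p,d=grab_frame(nm);c=camera_info(nm);f=240/np.tan(np.radians(c["vertical_fov"]/2))
    v,u=np.mgrid[:480,:640];Rm=R.from_quat(c["orientation"]).as_matrix()
    P=np.stack([(u-c["cx"])/f*d,(v-c["cy"])/f*d,d],-1)@Rm.T+c["origin"]
    X=(P[...,:2]-C)@UX;Y=(P[...,:2]-C)@UY;z=P[...,2]
    # short rail's outer upper edge
    for lo in np.arange(.0,.125,.015):
        m=(z>.022)&(z<.038)&(Y>lo)&(Y<lo+.015)&(X>-.03)&(X<.06)
        if m.sum()>3: print(nm,round(lo,3),m.sum(),"x range",np.round(np.percentile(X[m],[3,97])*1000,1),"z",np.median(z[m]).round(4))
    px=(np.r_[C+.05*UX+.05*UY,.03]-c["origin"])@Rm;cu,cv=int(f*px[0]/px[2]+c["cx"]),int(f*px[1]/px[2]+c["cy"])
    out.append(cv2.resize(p[cv-55:cv+55,cu-55:cu+55,::-1],(400,400),interpolation=cv2.INTER_CUBIC))
cv2.imwrite("pics/v.png",np.hstack(out))
st("now")
```

```text
top 0.045 28 x range [-12.6  36.1] z 0.0243
top 0.06 20 x range [-13.   32.8] z 0.0275
top 0.075 7 x range [-13.2 -10.7] z 0.0286
top 0.09 12 x range [-12.8  -7. ] z 0.03
top 0.105 21 x range [-12.9  -4.6] z 0.0291
side 0.0 63 x range [-8.7 59.1] z 0.0329
side 0.015 9 x range [52.9 59.5] z 0.0334
side 0.03 26 x range [25.2 58.7] z 0.0247
side 0.045 149 x range [-6.4 58.6] z 0.0248
side 0.06 136 x range [-12.5  54.9] z 0.0307
side 0.075 100 x range [-13.7  21. ] z 0.0322
side 0.09 99 x range [-12.4  20.3] z 0.0315
side 0.105 51 x range [-14.3   1. ] z 0.0294
side 0.12 4 x range [-9.2 -2.2] z 0.0308
now heel~ [0.0001 0.0009] z 0.0092 F rail [15.7  9.2 15.5] M [ 2.65  0.48 -0.16] t 30.8
```

View pics/v.png

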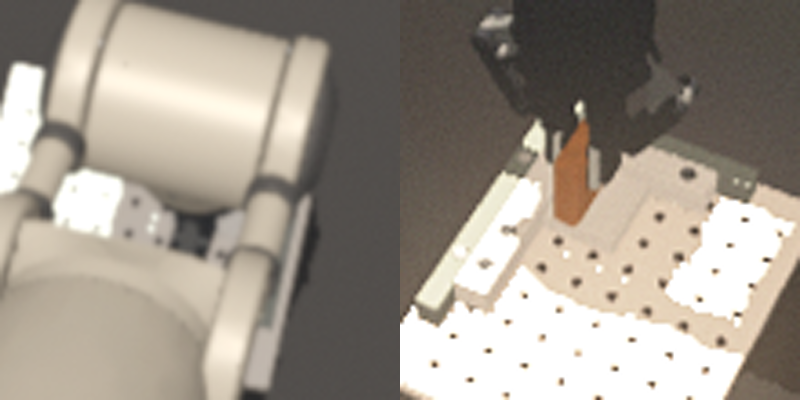

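Both legs sit flush. The short rail's outer edge is a constant 13 mm off over its visible length, so it's at a right angle. Handing in with the push kept on.

Run:
```python
from h import *
hold(.3);st("before");print(observe()["gripper_width"]);finish_job()
```

```text
before heel~ [0.0001 0.0009] z 0.0092 F rail [16.7  7.5 14.7] M [ 2.69  0.55 -0.07] t 31.1
0.014994111980430163
the job is handed in; nothing more can be done
```

I pressed the timer to its stop and released it. I then pressed the small white square home into the corner against both rails and handed the job in at about 31 s, still holding and pushing it. The system gives no verdict, so this rests on my own checks.

**What disagreed:** my first press on the timer met nothing. The real fingertips end about 35 mm short of the reported TCP; the wrist camera's depth and the plunger's stop both showed this. I allowed for it in the second press, the grasp and the placing.

**Last checks**
- **Timer:** the plunger hit a hard stop at about 16 N. The force fell to zero as I backed off, so I took it as up again; I didn't look at it afterwards.
- **Square position:** the heel was about 0.1 mm (x) and 0.9 mm (y) from the corner, by my own calibration. The underside was at board height. A rise of about 0.4 mm in TCP height while pressing suggests little tilt, but I did not measure tilt directly.
- **Push and grip:** the wrist force was about 17 N towards the short rail, 8 N towards the long rail and 15 N downwards. The gripper stayed closed on the wooden grip at 15 mm.
- **Rails:** the long leg looked flush in the wrist and side views. The short rail's outer edge ran parallel to where it should be at a right angle, to about 1 mm. Most of that rail was hidden by the arm, so this rests on few top-camera pixels; the noisier side view roughly agreed.

One sideways move stopped early on a force transient. I eased the downward push and repeated it. I never moved near the tape or card stand and stayed clear of the mouse, but I took no final picture of them.

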